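# Hold a power-supply board under test

### The arm

A 7-joint arm with a two-finger parallel gripper is mounted at the origin on the work surface. World frame = base frame: x ahead of the robot, y to its left, z up, the work surface at z = 0. Lengths are in m, angles in rad, forces in N, time in s.
With the tool pointing down it reaches from about 0.425 to 0.875 m from the base axis. Payload 4.7 kg.
Tool frame: the origin (TCP) lies at the very end of the fingers, on their centre line; the grasp point (between the pads) lies 19 mm behind it; z points along the fingers, y is the line along which they close (so a half turn about z gives the same grasp; the last joint's range is limited). The gripper opens to 87 mm and grips with 3 to 60 N. Pads are 19 mm wide; open, the fingers measure 117 mm over their backs; the gripper's body (75 mm by 190 mm) begins 51 mm behind the grasp point.
Start: joints at [1.174, 0.321, -0.07, 1.45, 0.023, 1.371, -0.057], TCP at [0.26, -0.596, 0.223] pointing down, gripper open.
Joint ranges: [-2.86, 2.86], [-0.3, 2.09], [-1.38, 1.24], [0.06, 2.45], [-1.56, 4.7], [0.09, 2.05], [-2.69, 2.69]. Speed limits (rad/s): [2.57, 2.57, 3.14, 3.14, 3.14, 3.14, 3.14].

### API

Orientations are given as a rotation vector (axis times angle).
In Python, from bench import ctrl, get_image, job gives the robot as it stands.
- The arm moves only by the shell command python3 -m crank 'ROWS' [FORCE]. ROWS is JSON, a list that holds one entry, the list of rows, each a list of 5 numbers: the shift along the tool's x, y, z in mm, then the turn about the tool's z in rad, then the closure, from -1 (fully open) to 1 (shut), so that 0 is half open. A call has 1 to 10 rows; each row shifts and turns the commanded pose from where the row before left it, along the tool's axes as they then stand; what a row does not reach is not made up. A row lasts 1/12 s, in which the tool goes at most 41.7 mm and 7.16 degrees, less where a joint would pass 70% of its speed; a pose out of reach is approached as far as the arm can. A call with a gripper value outside its range is refused whole. The fingers move at their own pace and stop on an object; FORCE is the grip in N (left out, the last holds). Time passes only in rows, so rows that do not move let the fingers close. It gives the time, the measured TCP pose, the force, the opening and the grip force at its end, in the units of the state.
- ctrl.get_state(): the state, without advancing time (a new reading comes with each control period).
- get_image(name): name is "side" or "top"; returns a dict with "pixels" (400x640x3 uint8, red, green, blue), "fx", "fy", "cx", "cy" (pixels), "k1" (the pictures are not rectified: a ray, as slopes to the right and down, at radius r is drawn at 1 + k1 r^2 times it, then the intrinsics apply), "T" (4x4, takes a point from camera to world coordinates). Camera axes: x right, y down, z forward; pixel columns grow to the right and rows downward; lengths in m; the calibration is good to about 2 mm. A picture is of the moment at which its call begins. There is no depth.
- job.close_job(): hands the job in; it is judged then, once.
The state is a dict: "time": time; "joint_positions": joint angles; "qd": joint speeds; "joint_torque": joint torques, N m; "position": TCP position; "tool_rot": TCP orientation; "ft_force": force on the tool from outside, world axes, zero at the start; "torque": the same for the moment, N m; "grip_width": opening from 0.0 (shut) to 1.0 (fully open); "grip_force": force on a finger pad.
Only numpy, scipy, OpenCV 4.12 (cv2) and the standard library are available. Lean on these libraries where they do the work, as an engineer would, in place of code of your own. Each camera call takes 0.05 s, during which the arm holds its last target. There are 200 camera calls.

### The job

Slide the loose power-supply board along the nest of the test jig, in under the probe head, until it is fully home against the end stop. Only then pull the jig's spring-return bail handle forward and down until its red pointer stands over the green clip on the scale, without overshooting well past the clip, so that the probes press on the board. Finish while still holding the handle there, since it springs back if let go, and leave the other things on the bench where they are.

Things in the scene. Friction and masses are not known exactly. Their poses are not given: they have to be found in the camera images.
- jig: Fixed test jig: grey base 270 x 240 x 40 mm (x = -170 to +100 mm) carrying a press head of two aluminium cheeks and a crosshead, 90 mm deep (x = -45 to +45 mm), 178 mm wide, top 170 mm above the bench. Origin: on the bench under the middle of the head; x from the front (robot side) to the back, y to the left, z up. At rest the probe tips hang 10 mm above the board's upper face.
- board: Loose green board 160 x 110 x 2.5 mm, 0.25 to 0.45 kg, on the nest deck 45 to 85 mm short of home. Origin: centre of its underside; x along its length to the edge that goes in first; home, its axes agree with the jig's. Tall parts only in its front half: a yellow transformer and, nearer the head (x = -12 to -30 mm), two capacitors and a heat sink 24 mm high.
- nest_home (a point): Fixed point on the black nest deck (40 mm above the bench) where the board's origin lies when it is fully home: x = -45, y = 0 in the jig's frame. Two guides 7 mm high, 113 mm apart inside, with a flared mouth from x = -90 mm, lead under the head to the end stop, whose face is at x = +35 mm.
- board_grip (a point): Grasp point on the board's yellow transformer: a block 32 mm along the board's x, 34 mm across and 40 mm high, centred at x = -60, y = 0 on the board. The point is 26 mm above the board's upper face, 14 mm below the transformer's top. With the board home it is at x = -105, y = 0, z = 68 mm in the jig's frame, 60 mm in front of the head.
- bail (a joint): Angle of the bail handle, rad: 0 at rest, upright; grows as it is pulled forward (jig's -x) and down; limit 1.35. A spring returns it: about 5 N at the handle at rest, about 11 N near 1 rad. It also drives the probes down, 18 mm per rad; they touch the board at about 0.58 rad and are sprung.
- sleeve: Black rubber grip on the bail's crossbar: a roller 22 mm thick, 130 mm long (along the jig's y) that turns freely on the bar. Origin: its centre, 150 mm from the pivot; at rest straight above it, 280 mm above the bench; in the jig's frame x = -150 sin(angle), z = 130 + 150 cos(angle) mm. Free from above; the bail's two arms are at y = +-108 mm.
- pivot (a point): Pivot axis of the bail, between the cheeks: x = 0, y = 0, z = 130 mm in the jig's frame; the axis runs along the jig's y.
- pointer (a point): Tip of the red pointer on the bail's left arm, 96 mm from the pivot axis, y = 94 mm in the jig's frame; over the rim of the white scale, it turns with the bail.
- clip (a joint): Angle at which the green clip stands on the scale, rad, measured as the bail's angle is: the pointer is over the clip's middle when both angles are equal. Set anew each time, 0.80 to 1.08; not to be moved.
- mark (a point): Middle of the green clip (16 mm long along the rim) on the white scale quadrant at the left cheek, at the pointer's radius: pointer and mark coincide when the handle is at the clip's angle.
- probes: Red block with twelve brass spring probes, hanging under the head; origin midway between the probe tips, at the tips' height. It goes down as the handle is pulled; its springs give way, at 0.8 N per mm.
- meter: Bystander: yellow multimeter lying on the bench, 150 x 78 x 36 mm, right of the jig. Origin: centre of its underside.
- fan: Bystander: black 80 x 80 x 25 mm fan lying on the bench, left of the jig. Origin: centre of its underside.
- driver: Bystander: red-handled screwdriver, 190 mm, lying on the bench farther left of the jig. Origin: under its middle.
- psu: Bystander: steel power supply, 140 x 150 x 87 mm, at the right of the bench. Origin: centre of its underside.
- mug: Bystander: white mug, 80 mm wide, 95 mm high, at the left of the bench. Origin: centre of its underside.
- flux: Bystander: amber jar with a blue cap, 52 mm wide, 55 mm high, at the left of the bench. Origin: centre of its underside.
- tray: Bystander: blue parts tray, 120 x 200 x 35 mm, at the right of the bench. Origin: centre of its underside.
Things that resemble listed ones, but are neither listed nor needed, are in the scene too. Leave any orange look-alike of the board alone.

How it is judged:
By the outcome, as a careful person would: the job done as asked, in the order asked, and still so for the second after the job is handed in, while the arm keeps its last pose, push and grip.
It also fails if it takes over 51 s, if anything falls off the work surface, if the arm or the gripper's body presses on something with over 40 N, if the wrist force passes 120 N, or if a joint passes its speed limit or range.

## Working session

There is one attempt and no reset: what is moved stays moved. The work goes in short steps, Python scripts to look and compute and a shell command to move; the robot and the scene stay as the last step left them, time stands still between calls to the robot, and variables do not carry over. Pictures are saved under pics/ and viewed, at most 10 in all, crops included, and the job is handed in when it is done.

```bash
ls; mkdir -p pics
cat > h.py <<'E'
import numpy as np, cv2
from bench import ctrl, get_image
def grab(n):
    d=get_image(n); d={k:(np.array(v) if k in('pixels','T') else v) for k,v in d.items()}; return d
def K(d): return np.array([[d['fx'],0,d['cx']],[0,d['fy'],d['cy']],[0,0,1.]])
def dist(d): return np.array([d['k1'],0,0,0,0.])
def ray(d,uv):
    p=cv2.undistortPoints(np.array(uv,float).reshape(-1,1,2),K(d),dist(d)).reshape(-1,2)
    r=np.c_[p,np.ones(len(p))]@d['T'][:3,:3].T
    return d['T'][:3,3],r
def onplane(d,uv,z):
    o,r=ray(d,uv); return o+r*((z-o[2])/r[:,2])[:,None]
def proj(d,P):
    Ti=np.linalg.inv(d['T']); 
    return cv2.projectPoints(np.array(P,float).reshape(-1,1,3),cv2.Rodrigues(Ti[:3,:3])[0],Ti[:3,3],K(d),dist(d))[0].reshape(-1,2)
def tri(d1,u1,d2,u2):
    o1,r1=ray(d1,u1);o2,r2=ray(d2,u2);r1=r1[0];r2=r2[0]
    s=np.linalg.lstsq(np.c_[r1,-r2],o2-o1,rcond=None)[0]
    a=o1+r1*s[0];b=o2+r2*s[1];return (a+b)/2,np.linalg.norm(a-b)
def save(d,f): cv2.imwrite(f,d['pixels'][:,:,::-1])
E
python3 - <<'E'
from h import *
for n in('side','top'):
    d=grab(n);save(d,f'pics/{n}0.png');print(n,d['T'].round(3).tolist(),d['fx'],d['cx'],d['cy'],d['k1'])
s=ctrl.get_state();print(s)
E
```

```text
pics
side [[-0.999, -0.037, 0.024, 0.487], [-0.042, 0.66, -0.75, 0.985], [0.012, -0.75, -0.661, 1.031], [0.0, 0.0, 0.0, 1.0]] 377.4330325220415 318.40385126469664 193.0993534283918 -0.08009480885217718
top [[0.024, -0.987, 0.162, 0.229], [-1.0, -0.023, 0.007, -0.009], [-0.003, -0.162, -0.987, 1.83], [0.0, 0.0, 0.0, 1.0]] 472.4905370836239 313.29516128372893 210.09325045772664 0.025205399914797047
{'time': 0.1, 'joint_positions': array([ 1.17407668,  0.32174153, -0.0700895 ,  1.45154371,  0.02259376,
        1.37079053, -0.0569209 ]), 'qd': array([-0.00013311, -0.00174664, -0.00011294, -0.00259058, -0.00055687,
        0.00098398,  0.00097635]), 'joint_torque': array([-3.04030018e-04, -4.92572057e+01, -4.05618399e-01, -3.13400209e+01,
       -6.40631374e-02,  3.94470873e-02,  9.91757042e-05]), 'position': array([ 0.25935005, -0.59548528,  0.22158035]), 'tool_rot': array([-3.07393846e+00, -6.40466227e-01,  6.72914699e-04]), 'ft_force': array([-0.38525813,  1.12892541,  1.12118087]), 'torque': array([-0.00307277, -0.04010489, -0.01625635]), 'grip_force': 0.0, 'grip_width': 0.9974495621918729}
```

View pics/top0.png

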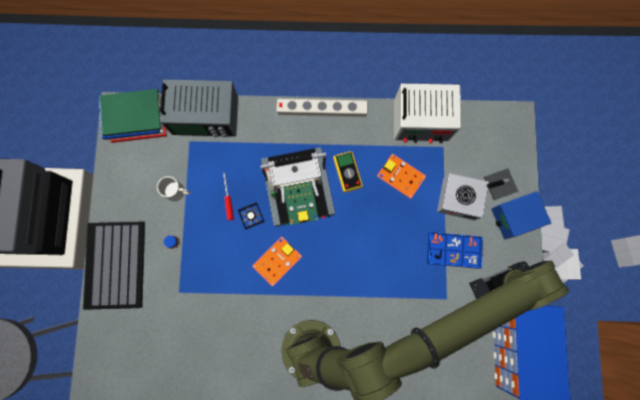

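View pics/side0.png

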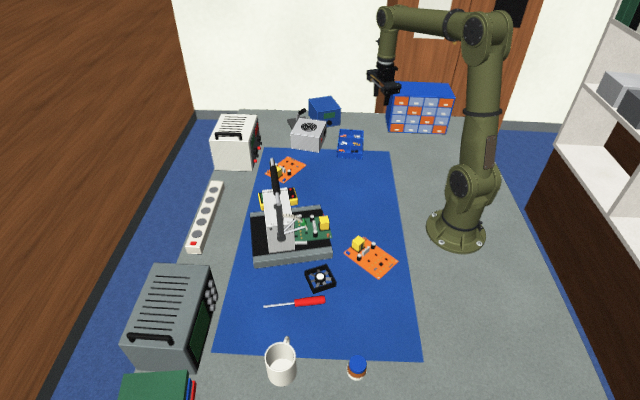

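Top view: the green board is in the jig at (302,200) with its yellow transformer at (303,216). Look-alikes are orange boards at (277,260) and (402,175), with yellow blocks at (288,249) and (390,165), and the yellow meter at (347,170). I choose the green one in the jig, which the side view shows at (308,230) with its transformer at (326,222). A close crop will check it.

Run:
```python
from h import *
a=cv2.imread('pics/top0.png')[140:235,250:345];b=cv2.imread('pics/side0.png')[150:275,235:345]
a=cv2.resize(a,(400,400),interpolation=cv2.INTER_CUBIC);b=cv2.resize(b,(400,455),interpolation=cv2.INTER_CUBIC)
c=np.zeros((455,800,3),np.uint8);c[:400,:400]=a;c[:,400:]=b;cv2.imwrite('pics/crop0.png',c)
T=grab('top');S=grab('side')
# yellow masks
for d,n,box in((T,'top',(280,200,325,230)),(S,'side',(300,205,340,240))):
    h=cv2.cvtColor(d['pixels'],cv2.COLOR_RGB2HSV);m=cv2.inRange(h,(22,130,80),(34,255,255))
    x0,y0,x1,y1=box;mm=np.zeros_like(m);mm[y0:y1,x0:x1]=m[y0:y1,x0:x1]
    mm=cv2.morphologyEx(mm,cv2.MORPH_OPEN,np.ones((2,2)))
    cs=max(cv2.findContours(mm,0,2)[0],key=cv2.contourArea);print(n,cv2.minAreaRect(cs),cv2.boundingRect(cs),cv2.contourArea(cs))
    m=cv2.inRange(h,(45,90,40),(85,255,255));mm=np.zeros_like(m);Y=(145,240,250,345) if n=='top' else (150,275,235,345)
    mm[Y[0]:Y[1],Y[2]:Y[3]]=m[Y[0]:Y[1],Y[2]:Y[3]]
    for c in cv2.findContours(mm,0,2)[0]:
        if cv2.contourArea(c)>3: print('  green',cv2.boundingRect(c),cv2.minAreaRect(c),cv2.contourArea(c))
```

```text
top ((303.5, 217.0), (10.0, 9.0), 90.0) (299, 212, 10, 11) 78.5
  green (271, 193, 5, 3) ((273.0, 194.0), (2.0, 4.0), 90.0) 6.5
  green (285, 183, 33, 41) ((300.28399658203125, 202.81199645996094), (37.29762268066406, 29.60554313659668), 79.69515228271484) 763.5
  green (337, 155, 8, 12) ((340.5, 160.5), (11.0, 7.0), 90.0) 60.0
side ((324.5, 223.5), (13.0, 9.0), 90.0) (320, 217, 10, 14) 104.0
  green (295, 230, 6, 11) ((297.5, 235.0), (5.0, 10.0), 0.0) 34.5
  green (294, 221, 6, 7) ((295.8499755859375, 224.05001831054688), (5.692099571228027, 4.743415832519531), 71.56504821777344) 13.0
  green (300, 216, 32, 25) ((315.3077087402344, 227.96156311035156), (23.566598892211914, 29.39623260498047), 82.87498474121094) 280.0
  green (260, 193, 3, 10) ((261.24322509765625, 197.45947265625), (9.206343650817871, 1.3151919841766357), 80.53767395019531) 4.5
```

View pics/crop0.png

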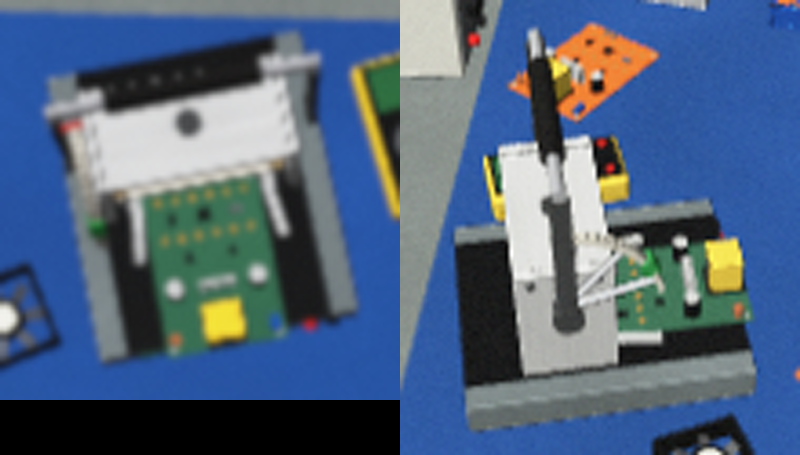

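Crop: the green board sits in the nest with the yellow transformer toward the robot (top px 303,217). The jig's grey side rails give its corners, and the clip is at top px (273,194). I'll fit the jig pose from corner rays.

```bash
cat >> h.py <<'E'
def rigid(L,W):
    L=np.array(L,float);W=np.array(W,float)[:,:2];a=L-L.mean(0);b=W-W.mean(0)
    th=np.arctan2((a[:,0]*b[:,1]-a[:,1]*b[:,0]).sum(),(a*b).sum());c,s=np.cos(th),np.sin(th)
    R=np.array([[c,-s],[s,c]]);t=W.mean(0)-R@L.mean(0);return th,R,t,(L@R.T+t-W)*1000
E
python3 - <<'E'
from h import *
T=grab('top');S=grab('side')
C=np.array([[-.17,.12],[-.17,-.12],[.1,-.12],[.1,.12]])
pt=np.array([[103,362],[355,312],[297,35],[50,78]])*95/400+[250,140]
ps=np.array([[750,358],[715,203],[455,230],[468,395]])
ps=np.c_[235+(ps[:,0]-400)*110/400,150+ps[:,1]*125/455]
Wt=onplane(T,pt,.04);Ws=onplane(S,ps,.04)
print('sides',np.linalg.norm(np.roll(Wt,1,0)-Wt,axis=1).round(3),np.linalg.norm(np.roll(Ws,1,0)-Ws,axis=1).round(3))
for L,W in((C,Wt),(C,Ws),(np.r_[C,C],np.r_[Wt,Ws])):
    th,R,t,r=rigid(L,W);print(th.round(4),t.round(4),r.round(1).tolist())
Ri=R.T
# transformer: top centre at z=.0825 ; side centroid ~ mid
for d,p,z in((T,(303.5,217),.0825),(T,(303.5,217),.0775)):
    w=onplane(d,[p],z)[0];print('trans',w.round(4),(Ri@(w[:2]-t)).round(4))
w,e=tri(T,[(303.5,217)],S,[(324.5,222)]);print('tri',w.round(4),e,(Ri@(w[:2]-t)).round(4))
# clip: circle radius .096 at y=.094
for a in np.arange(.75,1.15,.05):
    P=np.r_[R@[-.096*np.sin(a),.094]+t,.13+.096*np.cos(a)];print(round(a,2),proj(T,P)[0].round(1),proj(S,P)[0].round(1))
for nm,L in dict(sl=(0,0,.28),sll=(0,.065,.28),slr=(0,-.065,.28),pv=(0,.108,.13)).items():
    P=np.r_[R@L[:2]+t,L[2]];print(nm,proj(T,P)[0].round(1),proj(S,P)[0].round(1))
E
```

```text
sides [0.271 0.233 0.266 0.233] [0.263 0.214 0.272 0.218]
0.2164 [0.6482 0.0742] [[-1.0, 3.7], [-0.7, -3.0], [3.3, -3.4], [-1.6, 2.7]]
0.2117 [0.652  0.0732] [[-6.4, 12.2], [3.7, -12.4], [1.8, -10.9], [0.9, 11.0]]
0.2141 [0.6501 0.0737] [[1.1, 3.7], [0.8, -3.2], [5.0, -4.2], [0.6, 2.0], [-8.4, 12.3], [2.2, -12.2], [0.1, -10.1], [-1.3, 11.7]]
trans [0.4883 0.0401 0.0825] [-0.1652  0.0015]
trans [0.4891 0.0402 0.0775] [-0.1645  0.0015]
tri [0.4925 0.0405 0.0623] 0.0022470387174139163 [-0.1611  0.0011]
0.75 [271.6 189.5] [301.1 215.8]
0.8 [271.9 190.6] [302.2 216.4]
0.85 [272.1 191.7] [303.3 217.1]
0.9 [272.4 192.7] [304.3 217.8]
0.95 [272.6 193.7] [305.2 218.6]
1.0 [272.8 194.7] [306.1 219.4]
1.05 [273.1 195.6] [306.9 220.2]
1.1 [273.3 196.4] [307.6 221.1]
sl [293.5 160.8] [275.9 179.2]
sll [274.5 164.4] [277.8 192.7]
slr [312.3 157.3] [274.2 166.7]
pv [266.5 177. ] [281.8 236.8]
```

```bash
cat >> h.py <<'E'
TH=.215;JT=np.array([.649,.074]);JR=np.array([[np.cos(TH),-np.sin(TH)],[np.sin(TH),np.cos(TH)]])
def j2w(p): return np.r_[JR@np.array(p[:2])+JT,p[2]]
def w2j(p): return np.r_[JR.T@(np.array(p[:2])-JT),p[2]]
def st():
    s=ctrl.get_state();R=cv2.Rodrigues(np.array(s['tool_rot']))[0]
    print('t',round(s['time'],2),'jig',(w2j(s['position'])*1000).round(1),'alpha-TH',round(np.arctan2(R[1,0],R[0,0])-TH,4),'F jig',(JR.T@s['ft_force'][:2]).round(1),s['ft_force'][2].round(1),'w',round(s['grip_width'],3),'gf',round(s['grip_force'],1),'q',s['joint_positions'].round(2))
    return s,R
E
python3 -m crank '[[[0,0,-10,0.1,1],[0,0,-10,0.097,1]]]' 30
python3 - <<'E'
from h import *
s,R=st()
for p in(w2j([.46,-.3,.24]),(-.225,0,.2),(-.225,0,.055)): print((R.T@(j2w(p)-s['position'])*1000).round(1))
E
```

```text
time: 0.47
position: [0.2593, -0.5954, 0.2418]
tool_rot: [-3.122, -0.328, 0.001]
ft_force: [-0.3, -0.0, 1.5]
grip_width: 0.919
grip_force: 0.0
t 0.47 jig [-523.6 -570.9  241.8] alpha-TH -0.0059 F jig [-0.3  0. ] 1.5 w 0.919 gf 0.0 q [ 1.15  0.31 -0.04  1.42  0.01  1.41 -0.25]
[ 257.7 -247.3    2.2]
[ 295.3 -572.5   42.9]
[ 295.3 -572.2  187.9]
```

```bash
python3 -m crank '[[[26,-25,0,0,1],[26,-25,0,0,1],[26,-25,0,0,1],[26,-25,0,0,1],[26,-25,0,0,1],[26,-25,0,0,1],[26,-25,0,0,1],[26,-25,0,0,1],[26,-25,0,0,1],[24,-22,0,0,1]]]' >/dev/null
python3 -m crank '[[[4,-33,0,0,1],[4,-33,0,0,1],[4,-33,0,0,1],[4,-33,0,0,1],[4,-33,0,0,1],[4,-33,0,0,1],[4,-33,0,0,1],[4,-33,0,0,1],[4,-33,0,0,1],[1,-28,0,0,1]]]' >/dev/null
python3 -m crank '[[[0,0,0,-0.006,1],[0,0,0,0,1],[0,0,0,0,1]]]' >/dev/null
python3 - <<'E'
from h import *
s,R=st();print((R.T@(j2w((-.225,0,.055))-s['position'])*1000).round(1))
T=grab('top');S=grab('side')
a=cv2.resize(T['pixels'][140:260,250:350],(375,450),interpolation=2);b=cv2.resize(S['pixels'][130:270,240:360],(386,450),interpolation=2)
cv2.imwrite('pics/c1.png',np.hstack([a,b])[:,:,::-1]);print(proj(T,s['position']),proj(S,s['position']))
E
```

```text
t 2.38 jig [-227.9   -0.6  242.6] alpha-TH 0.0043 F jig [-0.6 -1.1] -1.1 w 0.005 gf 0.0 q [ 0.55 -0.17 -0.59  1.91 -0.1   1.37 -1.37]
[  2.8  -0.8 187.6]
[[306.38672781 228.21233239]] [[346.274519   181.01424934]]
```

View pics/c1.png

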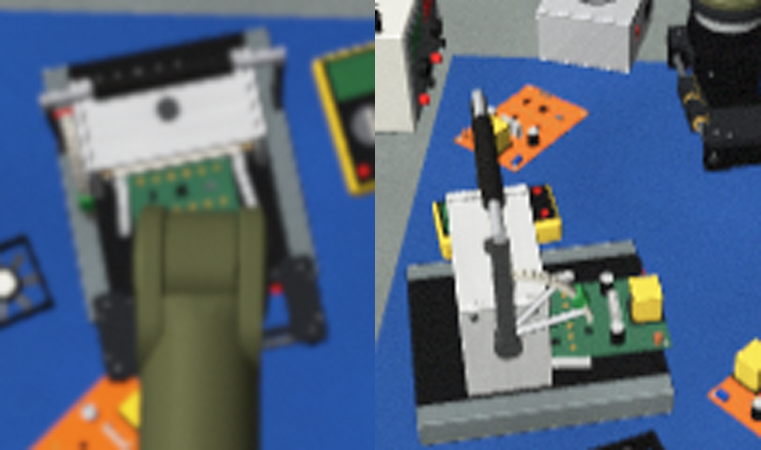

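Side: the board is untouched, and the gripper is above and behind the transformer (side crop 645,298). Descending behind it.

```bash
python3 -m crank '[[[10,-1,20,0.004,1],[8,0,32,0,1],[0,0,35,0,1],[0,0,35,0,1],[0,0,35,0,1],[0,0,28,0,1],[0,0,0,0,1],[0,0,0,0,1]]]' >/dev/null
python3 - <<'E'
from h import *
s,R=st();S=grab('side');print(proj(S,s['position']))
cv2.imwrite('pics/c2.png',cv2.resize(S['pixels'][150:270,240:380],(700,600),interpolation=2)[:,:,::-1])
E
```

```text
t 3.15 jig [-210.9    0.8   56.7] alpha-TH -0.0008 F jig [0.5 0.5] 0.1 w 0.004 gf 0.0 q [ 0.51  0.08 -0.65  2.11  0.06  0.97 -1.53]
[[338.64187367 221.54741691]]
```

View pics/c2.png

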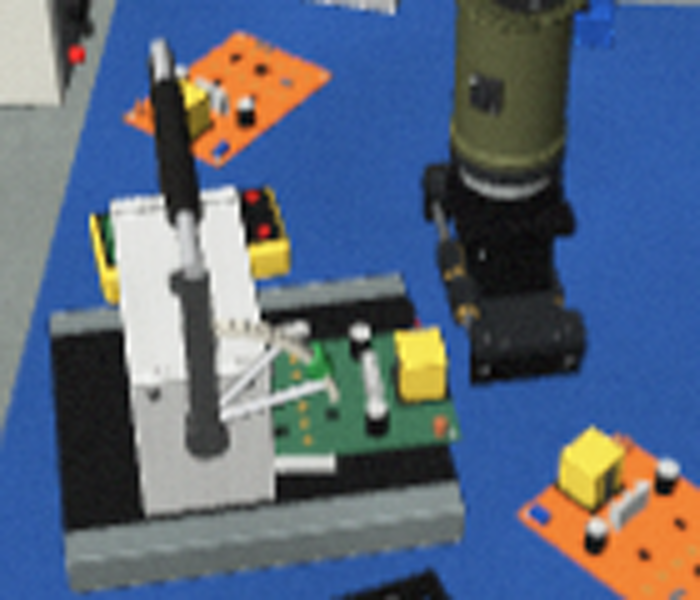

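Side: the gripper is down behind the transformer (422,365 in the crop), and everything else is undisturbed. Pushing.

```bash
python3 -m crank '[[[6,0,0,0,1],[5,0,0,0,1],[5,0,0,0,1],[5,0,0,0,1],[5,0,0,0,1],[5,0,0,0,1],[5,0,0,0,1],[5,0,0,0,1]]]' |grep -E 'pos|force'
python3 - <<'E'
from h import *
st()
E
python3 -m crank '[[[4,0,0,0,1],[4,0,0,0,1],[4,0,0,0,1],[4,0,0,0,1],[4,0,0,0,1]]]' |grep -E 'pos|force'
python3 - <<'E'
from h import *
st();S=grab('side')
cv2.imwrite('pics/c3.png',cv2.resize(S['pixels'][150:270,240:380],(700,600),interpolation=2)[:,:,::-1])
E
```

```text
position: [0.4837, 0.0391, 0.0573]
ft_force: [-3.2, -1.4, 2.8]
grip_force: 1.7
t 3.87 jig [-169.     1.2   57.3] alpha-TH 0.0007 F jig [-3.4 -0.7] 2.8 w 0.006 gf 1.7 q [ 0.47  0.18 -0.65  2.02  0.13  0.99 -1.6 ]
position: [0.5039, 0.0437, 0.0574]
ft_force: [-1.5, -0.4, -0.8]
grip_force: 0.7
t 4.28 jig [-148.3    1.4   57.4] alpha-TH 0.0008 F jig [-1.6 -0. ] -0.8 w 0.008 gf 0.7 q [ 0.45  0.22 -0.65  1.97  0.16  1.   -1.62]
```

View pics/c3.png

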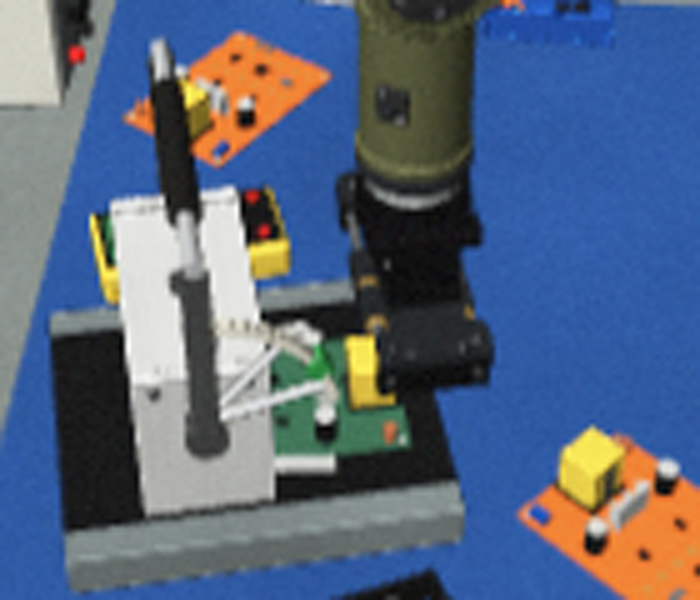

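Side: the board is moving in straight (transformer at crop 365,370) and the gripper body is still clear of the scale at 335,385. Continuing gently.

```bash
python3 -m crank '[[[4,0,0,0,1],[4,0,0,0,1],[4,0,0,0,1],[0,0,0,0,1]]]' |grep -E 'pos|force'
python3 -m crank '[[[2,0,0,0,1],[2,0,0,0,1],[0,0,0,0,1]]]' |grep -E 'pos|force'
python3 -m crank '[[[1,0,0,0,1],[1,0,0,0,1],[0,0,0,0,1]]]' |grep -E 'pos|force'
python3 - <<'E'
from h import *
st()
E
```

```text
position: [0.5165, 0.0465, 0.0577]
ft_force: [-0.6, 0.0, -0.4]
grip_force: 0.0
position: [0.5193, 0.0469, 0.0576]
ft_force: [-3.0, -1.6, 0.6]
grip_force: 0.9
position: [0.5211, 0.0472, 0.0575]
ft_force: [-3.4, -2.4, 1.1]
grip_force: 1.5
t 5.17 jig [-130.7    1.1   57.5] alpha-TH 0.0007 F jig [-3.9 -1.6] 1.1 w 0.004 gf 1.5 q [ 0.44  0.26 -0.64  1.93  0.18  1.01 -1.64]
```

```bash
for i in 1; do python3 -m crank '[[[1.5,0,0,0,1],[0,0,0,0,1]]]' |grep -E 'pos|ft_force'
python3 -m crank '[[[1.5,0,0,0,1],[0,0,0,0,1]]]' |grep -E 'pos|ft_force'; done
python3 - <<'E'
from h import *
st();S=grab('side')
cv2.imwrite('pics/c4.png',cv2.resize(S['pixels'][150:270,240:380],(700,600),interpolation=2)[:,:,::-1])
E
```

```text
position: [0.5228, 0.0477, 0.0575]
ft_force: [-2.0, -0.9, 1.5]
position: [0.523, 0.0477, 0.0574]
ft_force: [-6.0, -1.7, 3.7]
t 5.5 jig [-128.7    1.2   57.4] alpha-TH 0.0006 F jig [-6.2 -0.4] 3.7 w 0.011 gf 2.9 q [ 0.43  0.27 -0.64  1.92  0.19  1.01 -1.65]
```

View pics/c4.png

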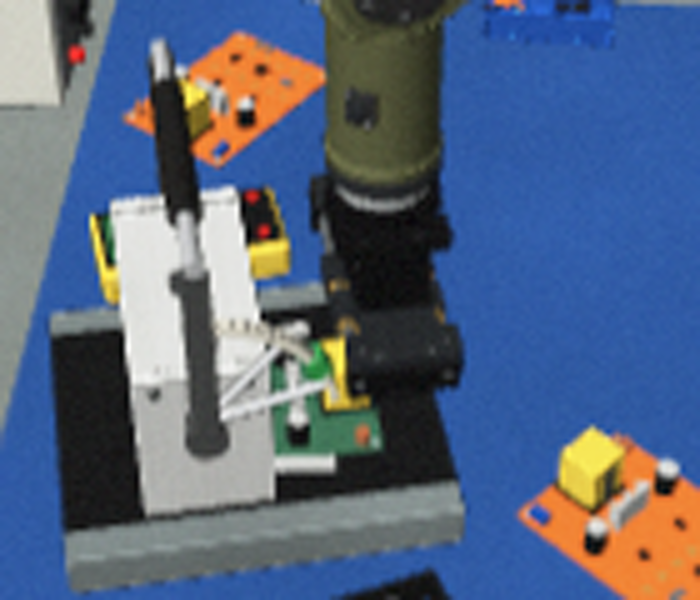

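Side: the transformer (340,375) is just behind the scale and the gripper body is clear. The tool has stopped and the force is rising, so I'll firm it up to confirm the end stop.

```bash
python3 -m crank '[[[2,0,0,0,1],[0,0,0,0,1]]]' |grep -E 'pos|ft_force'
python3 -m crank '[[[2,0,0,0,1],[0,0,0,0,1],[0,0,0,0,1]]]' |grep -E 'pos|ft_force'
python3 -m crank '[[[2,0,0,0,1],[0,0,0,0,1],[0,0,0,0,1]]]' |grep -E 'pos|ft_force'
python3 - <<'E'
from h import *
st()
E
```

```text
position: [0.5231, 0.0477, 0.0572]
ft_force: [-11.0, -2.0, 8.2]
position: [0.5232, 0.0477, 0.0569]
ft_force: [-15.7, -3.0, 12.7]
position: [0.5232, 0.0477, 0.0567]
ft_force: [-19.1, -5.7, 16.6]
t 6.22 jig [-128.6    1.2   56.7] alpha-TH 0.0004 F jig [-19.9  -1.5] 16.6 w 0.011 gf 10.3 q [ 0.43  0.28 -0.64  1.91  0.19  1.03 -1.65]
```

```bash
python3 -m crank '[[[-8,0,0,0,1],[-8,0,0,0,1],[-12,0,0,0,1],[-12,0,0,0,1],[0,0,-20,0,1],[0,0,-30,0,1],[0,0,-35,0,1],[0,0,-35,0,1],[0,0,-35,-0.12,1],[0,0,-35,-0.12,1]]]' |grep -E 'pos|ft_force'
python3 -m crank '[[[0,0,-35,-0.12,0],[0,0,-35,-0.12,0],[0,0,-28,-0.12,0],[0,0,0,-0.12,0],[0,0,0,-0.12,0],[0,0,0,-0.12,0],[0,0,0,-0.12,0],[0,0,0,-0.12,0],[0,0,0,-0.12,0],[0,0,0,-0.12,0]]]' |grep -E 'pos|ft_force'
python3 -m crank '[[[0,0,0,-0.12,0],[0,0,0,0,0],[0,0,0,0,0]]]' >/dev/null
python3 - <<'E'
from h import *
s,R=st();print((R.T@(j2w((0,0,.34))-s['position'])*1000).round(1))
S=grab('side');T=grab('top')
for d,n,box in((T,'top',(275,190,330,225)),(S,'side',(285,205,345,245))):
    h=cv2.cvtColor(d['pixels'],cv2.COLOR_RGB2HSV);m=cv2.inRange(h,(22,130,80),(34,255,255))
    x0,y0,x1,y1=box;mm=np.zeros_like(m);mm[y0:y1,x0:x1]=m[y0:y1,x0:x1]
    cs=cv2.findContours(mm,0,2)[0]
    print(n,[(cv2.boundingRect(c),cv2.contourArea(c)) for c in cs if cv2.contourArea(c)>8])
print('expected top of transf',proj(T,j2w((-.105,0,.0825))),'side mid',proj(S,j2w((-.105,0,.0625))))
cv2.imwrite('pics/c5.png',cv2.resize(np.hstack([T['pixels'][120:240,250:350],S['pixels'][130:250,240:340]]),(800,480),interpolation=2)[:,:,::-1])
E
```

```text
position: [0.4913, 0.0414, 0.2497]
ft_force: [0.5, -1.3, -0.8]
position: [0.4915, 0.0413, 0.3458]
ft_force: [0.7, -0.3, 0.7]
t 8.13 jig [-161.2    1.6  345.7] alpha-TH 1.5581 F jig [-0.2  0.1] -0.0 w 0.498 gf 0.0 q [ 0.51 -0.03 -0.63  1.6  -0.02  1.56  0.09]
[  0.5 161.2   6. ]
top []
side [((304, 217, 10, 15), 87.0)]
expected top of transf [[300.86318342 201.64917204]] side mid [[309.548563   223.68931316]]
```

View pics/c5.png

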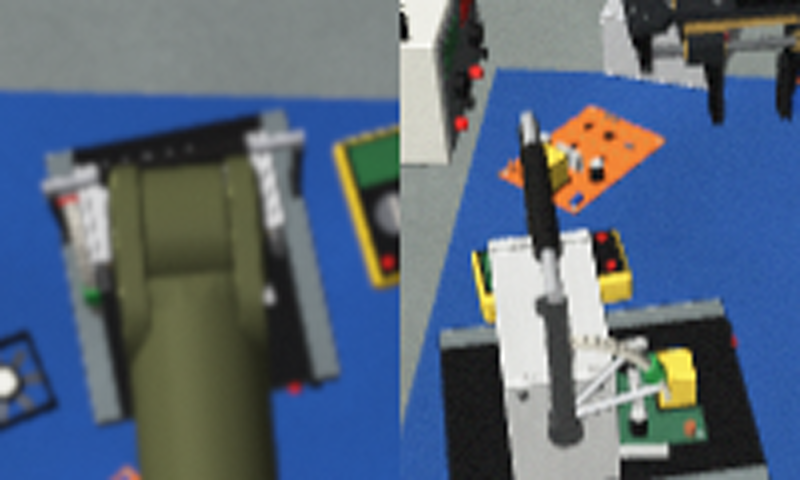

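Side: the transformer is at px (308.5,224) against (309.5,223.7) expected for home, so the board is home. Next, over the sleeve.

```bash
python3 -m crank '[[[0,15,0,-0.013,0],[0,30,0,0,0],[0,35,0,0,0],[0,35,0,0,0],[0,30,0,0,0],[0,16,0,0,0],[0,0,0,0,0],[0,0,0,0,0]]]' >/dev/null
python3 - <<'E'
from h import *
s,R=st();print((R.T@(j2w((0,0,.261))-s['position'])*1000).round(1))
S=grab('side')
P=[j2w((0,y,.28)) for y in(-.065,0,.065)];print('sleeve exp',proj(S,P).round(1),'tcp',proj(S,s['position']).round(1))
cv2.imwrite('pics/c6.png',cv2.resize(S['pixels'][110:210,230:330],(600,600),interpolation=2)[:,:,::-1])
E
```

```text
t 8.9 jig [ -0.4   2.  344.4] alpha-TH 1.5731 F jig [-0.2 -0. ] -0.6 w 0.5 gf 0.0 q [ 0.32  0.37 -0.67  1.21  0.23  1.63 -0.09]
[-2.1  0.5 83.4]
sleeve exp [[274.5 166.8]
 [276.2 179.3]
 [278.2 192.8]] tcp [[275.1 163.2]]
```

View pics/c6.png

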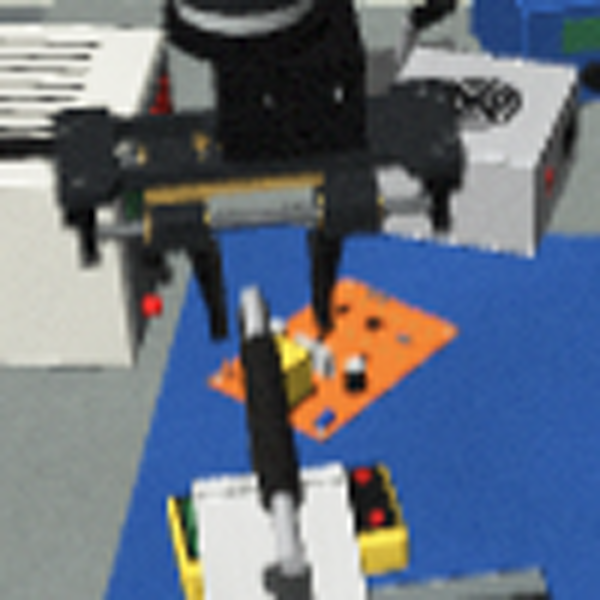

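Side: open fingers (crop 220,335 and 322,330) straddle the sleeve (centre 270,418), perhaps 2-3 mm off. Descend and grip.

```bash
python3 -m crank '[[[0,2,15,0,0],[0,0,25,0,0],[0,0,25,0,0],[0,0,18,0,0],[0,0,0,0,0]]]' | grep -E 'pos|ft_f'
python3 -m crank '[[[0,0,0,0,1],[0,0,0,0,1],[0,0,0,0,1],[0,0,0,0,1],[0,0,0,0,1],[0,0,0,0,1]]]' 40 | grep -E 'pos|force|wid'
cat >> h.py <<'E'
def servo():
    T=grab('top');S=grab('side');s,R=st()
    g=w2j(s['position'])+[0,0,.019];print('angle tcp',np.arctan2(-g[0],g[2]-.13).round(3),'rad',np.hypot(g[0],g[2]-.13).round(4))
    for d,n,(x0,y0,x1,y1) in((T,'top',(262,160,280,202)),(S,'side',(270,190,312,230))):
        h=cv2.cvtColor(d['pixels'],cv2.COLOR_RGB2HSV)[y0:y1,x0:x1].astype(int)
        H,Sa,V=h[...,0],h[...,1],h[...,2]
        for c,m in(('red',((H<8)|(H>172))&(Sa>120)&(V>80)),('grn',(H>50)&(H<75)&(Sa>150)&(V>90))):
            y,x=np.nonzero(m);w=(Sa*1.)[m]
            if len(x): print(n,c,len(x),(np.average(x,weights=w)+x0).round(2),(np.average(y,weights=w)+y0).round(2),x.min()+x0,x.max()+x0,y.min()+y0,y.max()+y0)
    return T,S
def pt(a): return np.r_[j2w((-.096*np.sin(a),.094,0))[:2],.13+.096*np.cos(a)]
E
python3 - <<'E'
from h import *
T,S=servo()
for a in(0,.9,1.0):print(proj(T,pt(a)),proj(S,pt(a)))
E
```

```text
position: [0.647, 0.0745, 0.2591]
ft_force: [-0.7, -0.4, -0.3]
position: [0.6518, 0.0763, 0.2645]
ft_force: [4.8, 1.1, 3.8]
grip_width: 0.243
grip_force: 40.0
t 9.97 jig [  2.9   1.7 264.5] alpha-TH 1.5737 F jig [ 4.8 -0.6] 7.1 w 0.24 gf 40.0 q [ 0.34  0.39 -0.67  1.36  0.24  1.47 -0.1 ]
angle tcp -0.019 rad 0.1535
top red 3 265.02 170.0 264 266 170 170
top grn 1 273.0 193.0 273 273 193 193
side red 7 291.88 195.0 290 293 190 197
side grn 12 303.25 223.08 302 305 220 225
[[267.56862868 170.23540053]] [[280.08867545 212.26697437]]
[[272.30273049 193.06119207]] [[304.65057062 217.89248726]]
[[272.77561669 195.00788752]] [[306.43382283 219.44031191]]
```

The sleeve is gripped, and the bail's rest position puts the jig origin about 3 mm further along x. Now pulling along the arc to about 0.8 rad.

```bash
python3 -m crank '[[[0,-12.7,0.5,0,1],[0,-12.6,1.6,0,1],[0,-12.5,2.7,0,1],[0,-12.2,3.7,0,1],[0,-11.8,4.8,0,1],[0,-11.4,5.8,0,1],[0,-10.9,6.7,0,1],[0,-10.2,7.6,0,1],[0,-9.6,8.5,0,1],[0,0,0,0,1]]]' | grep -E 'ft_f|force'
python3 - <<'E'
from h import *
T,S=servo()
np.savez('s1.npz',T=T['pixels'],S=S['pixels'])
w,e=tri(T,[(273,193.7)],S,[(303.25,223.1)]);p=w2j(w)-[.003,0,0];print('clip jig',p.round(4),e,'ang',np.arctan2(-p[0],p[2]-.13),np.hypot(p[0],p[2]-.13))
for a in(.7,.75,.8):print(a,proj(T,pt(a)),proj(S,pt(a)))
E
```

```text
ft_force: [8.0, 1.4, 3.9]
grip_force: 40.0
t 10.9 jig [-100.2    0.8  222.4] alpha-TH 1.5735 F jig [ 7.7 -0.9] 4.8 w 0.24 gf 40.0 q [ 0.48  0.16 -0.69  1.68  0.11  1.33 -0.01]
angle tcp 0.732 rad 0.1498
top red 4 271.55 190.0 270 273 190 190
side red 10 294.45 200.63 290 301 190 216
side grn 8 303.5 223.5 302 305 222 225
clip jig [-0.0747  0.0929  0.1653] 0.0022408331085903258 ang 1.1290016711452195 0.08257887598733082
0.7 [[271.28363764 188.62883084]] [[300.34305106 215.25488077]]
0.75 [[271.54588037 189.79725275]] [[301.50660671 215.85164713]]
0.8 [[271.80361222 190.92744155]] [[302.6141071  216.49154583]]
```

Run:
```python
import numpy as np
z=np.load('s1.npz')
for n,(x0,y0,x1,y1) in(('T',(266,186,279,200)),('S',(296,211,312,230))):
    p=z[n][y0:y1,x0:x1].astype(int);g=p[...,1]-np.maximum(p[...,0],p[...,2]);r=p[...,0]-np.maximum(p[...,1],p[...,2])
    print(n,'green cols',x0)
    for i in range(y1-y0): print(y0+i,' '.join(f'{v:4d}' for v in g[i]),'|',' '.join(f'{v:3d}' if v>8 else '  .' for v in r[i]))
```

```text
T green cols 266
186  -32   -8    0    2   -2   -3   -3    0   -1   -1   -6  -15  -19 |   .   .   .   .   .   .   .   .   .   .   .  15  19
187  -37  -10   -1    2   -2   -3   -4   -1    0   -2   -4  -13  -17 |   .   .   .   .   .   .   .   .   .   .   .  13  17
188  -38  -10   -1   -3   -7  -12  -14  -11   -6    0   -1   -3   -6 |   .   .   .   .   .  12  14  11   .   .   .   .   .
189  -42  -11   -8  -24  -35  -43  -50  -44  -22   -3   -1   -1   -1 |   .   .   .  24  35  43  50  44  22   .   .   .   .
190  -47  -14  -17  -47  -63  -69  -76  -67  -29   -3    0    0   -1 |   .   .  16  47  63  69  76  67  29   .   .   .   .
191  -52  -16  -12  -31  -32  -30  -31  -23   -3    1    0    0   -1 |   .   .  12  31  32  30  31  23   .   .   .   .   .
192  -56  -19   -1    0   17   32   35   37   29    8    0   -1   -1 |   .   .   .   .   .   .   .   .   .   .   .   .   .
193  -59  -22   -2    3   17   42   54   55   40   13    0   -2   -1 |   .   .   .   .   .   .   .   .   .   .   .   .   .
194  -60  -28   -6    1   10   30   42   44   33   13    0   -1   -2 |   .   .   .   .   .   .   . 
[... 2805 characters left out ...]
  18   13  -29  -29  -29  -28  -30 |   .   .   .   .   .   .   .   .   .   .   .  29  29  29  28  30
226    0   -1    1    2   14    9    7   16   14   -3   -8  -26  -28  -29  -31  -28 |   .   .   .   .   .   .   .   .   .   .   .  26  28  29  31  28
227    2    6    1   -1   -1    0   -2   -2   -1  -10   -5  -19  -30  -29  -30  -28 |   .   .   .   .   .   .   .   .   .  10   .  19  30  29  30  28
228    1    1    1   -3   -1    5    8    8  -11  -21   -4  -14  -31  -30  -30  -30 |   .   .   .   .   .   .   .   .  11  21   .  14  31  30  30  30
229   -2   -3    1    0    2   22   29   18  -11  -22   -7  -13  -30  -30  -29  -29 |   .   .   .   .   .   .   .   .  11  22   .  13  30  30  29  29
```

Run:
```python
from h import *
T=grab('top');S=grab('side')
def q(n,a,b):
    w,e=tri(T,[a],S,[b]);p=w2j(w)-[.003,0,0];print(n,p.round(4),round(e,4),'ang',np.arctan2(-p[0],p[2]-.13).round(3),'r',np.hypot(p[0],p[2]-.13).round(4))
q('pin',(271.3,190.1),(300.8,215.5));q('pin tip',(273.5,190),(300.7,214.3));q('clip',(272.6,193.6),(303.2,223.6))
q('clip',(272.6,193.1),(303.2,223.6));q('clip',(272.6,193.6),(303.2,222.6))
# top camera only: intersect clip ray with plane jig y, get angle
for nm,d,uv in(('T',T,(272.6,193.6)),('S',S,(303.2,223.6)),('Tpin',T,(271.3,190.1)),('Spin',S,(300.8,215.5))):
  for y in(.085,.09,.094,.1):
    o,r=ray(d,[uv]);o=w2j(o)-[.003,0,0];r=np.r_[JR.T@r[0][:2],r[0][2]]
    if nm[0]=='S': P=o+r*(y-o[1])/r[1]; print(nm,y,P.round(4),'ang',np.arctan2(-P[0],P[2]-.13).round(3),'r',np.hypot(P[0],P[2]-.13).round(4))
  if nm[0]=='T':
    for rad in(.085,.096):
      f=lambda t:(lambda P:np.hypot(P[0],P[2]-.13)-rad)(o+r*t)
      from scipy.optimize import brentq
      tm=(.2-o[2])/r[2]
      try:
        t=brentq(f,(.26-o[2])/r[2],(.15-o[2])/r[2]);P=o+r*t;print(nm,rad,P.round(4),np.arctan2(-P[0],P[2]-.13).round(3))
      except Exception as e:print(nm,rad,e)
```

```text
pin [-0.0679  0.0944  0.2017] 0.0036 ang 0.758 r 0.0988
pin tip [-0.0686  0.0869  0.1995] 0.0035 ang 0.779 r 0.0976
clip [-0.0741  0.0943  0.1647] 0.0018 ang 1.133 r 0.0818
clip [-0.0732  0.0943  0.165 ] 0.0001 ang 1.125 r 0.0812
clip [-0.0746  0.094   0.1687] 0.0026 ang 1.092 r 0.084
T 0.085 [-0.0758  0.0944  0.1685] 1.101
T 0.096 [-0.0792  0.0936  0.1843] 0.97
S 0.085 [-0.0744  0.085   0.1554] ang 1.242 r 0.0786
S 0.09 [-0.0737  0.09    0.1606] ang 1.177 r 0.0798
S 0.094 [-0.0732  0.094   0.1648] ang 1.127 r 0.0811
S 0.1 [-0.0725  0.1     0.171 ] ang 1.055 r 0.0833
Tpin 0.085 [-0.0657  0.0959  0.1839] 0.884
Tpin 0.096 [-0.0686  0.0952  0.1971] 0.797
Spin 0.085 [-0.0673  0.085   0.1931] ang 0.817 r 0.0923
Spin 0.09 [-0.0667  0.09    0.1981] ang 0.775 r 0.0954
Spin 0.094 [-0.0663  0.094   0.2021] ang 0.743 r 0.0979
Spin 0.1 [-0.0655  0.1     0.2081] ang 0.698 r 0.102
```

```bash
python3 -m crank '[[[0,-4.4,4.6,0,1],[0,-4.4,4.6,0,1],[0,-3.8,4.6,0,1],[0,-3.7,4.7,0,1],[0,-3,4.3,0,1],[0,-3,4.3,0,1],[0,0,0,0,1],[0,0,0,0,1]]]' | grep -E 'ft_f|force'
python3 - <<'E'
from h import *
s,R=st();p=w2j(s['position'])+[-.0029,0,.0155];print('tcp angle',np.arctan2(-p[0],p[2]-.13).round(3),np.hypot(p[0],p[2]-.13).round(4))
T=grab('top');S=grab('side')
z={'T':T['pixels'],'S':S['pixels'],'T0':cv2.imread('pics/top0.png')[:,:,::-1],'S0':cv2.imread('pics/side0.png')[:,:,::-1]}
for n,(x0,y0,x1,y1) in(('T0',(268,189,278,198)),('T',(266,189,279,200)),('S0',(298,216,308,228)),('S',(296,213,312,228))):
    p=z[n][y0:y1,x0:x1].astype(int);g=p[...,1]-np.maximum(p[...,0],p[...,2]);r=p[...,0]-np.maximum(p[...,1],p[...,2])
    print(n,'cols',x0)
    for i in range(y1-y0): print(y0+i,' '.join(f'{v:3d}' if v>8 else '  .' for v in g[i]),'|',' '.join(f'{v:3d}' if v>30 else '  .' for v in r[i]))
E
```

```text
ft_force: [7.2, -0.3, 8.9]
grip_force: 40.0
t 11.67 jig [-121.6    0.6  196.3] alpha-TH 1.5735 F jig [ 7.  -1.8] 8.9 w 0.243 gf 40.0 q [ 0.5   0.13 -0.68  1.77  0.08  1.27  0.01]
tcp angle 0.99 0.149
T0 cols 268
189   .   .   .   .   .   .   .   .   .   . |   .   .   .   .   .   .   .   .   .   .
190   .   .   .   .   .   .   .   .   .   . |   .   .   .   .   .   .   .   .   .   .
191   .   .  15  18  11   9  11   .   .   . |   .   .   .   .   .   .   .   .   .   .
192   .   .  18  36  40  39  28   .   .   . |   .   .   .   .   .   .   .   .   .   .
193   .   .  15  42  55  55  39  12   .   . |   .   .   .   .   .   .   .   .   .   .
194   .   .   .  30  43  45  34  13   .   . |   .   .   .   .   .   .   .   .   .   .
195   .   .   .  18  29  32  26  13   .   . |   .   .   .   .   .   .   .   .   .   .
196   .   .   .   .  13  17  14   .   .   . |   .   .   .   .   .   .   .   .   .   .
197   .   .   .   .   .   .   .   .   .   . |   .   .   .   .   .   .   .   .   .   .
T cols 266
189   .   .   .   .   .   .   .   .   .   .   .   .   . |   .   .   .   .   .   .   .   .   .   .   .  
[... 3471 characters left out ...]
 .   .   .   .   .   .   .   .
223   9   .   .   .  17   .   .   .   .   .   .   .   .   .   .   . |   .   .   .   .   .   .   .   .   .   .   .   .   .   .   .   .
224  21   .   .   .   .   .   .   .   .   .   .   .   .   .   .   . |   .   .   .   .   .   .   .   .   .   .   .   .   .   .   .   .
225  23   .   .   .   .   .   .   .   .   .   .   .   .   .   .   . |   .   .   .   .   .   .   .   .   .   .   .   .   .   .   .   .
226   .   .   .   .   .   .   .   .   .   .   .   .   .   .   .   . |   .   .   .   .   .   .   .   .   .   .   .   .   .   .   .  31
227   .   .   .   .   .   .   .   .   .   .   .   .   .   .   .   . |   .   .   .   .   .   .   .   .   .   .   .   .   .   .   .   .
```

Run:
```python
from h import *
T=grab('top');S=grab('side')
def q(n,a,b,k=None):
    w,e=tri(T,[a],S,[b]);p=w2j(w)-[.003,0,0];print(n,p.round(4),round(e,4),'ang',np.arctan2(-p[0],p[2]-.13).round(3),'r',np.hypot(p[0],p[2]-.13).round(4))
    if k: print('   bias',((p-[-.096*np.sin(k),.1,.13+.096*np.cos(k)])*1000).round(1))
P=T['pixels'];
for n,d,(x0,y0,x1,y1) in(('T',T,(266,189,279,200)),('S',S,(300,213,310,224))):
    p=d['pixels'][y0:y1,x0:x1].astype(float);r=np.clip(p[...,0]-p[...,1:].max(-1)-12,0,None);Y,X=np.mgrid[y0:y1,x0:x1];print(n,(X*r).sum()/r.sum(),(Y*r).sum()/r.sum())
q('pin.76',(271.3,190.1),(300.8,215.5),.763);q('pin.99',(271.6,194.7),(305.1,218.7),.99)
# clip centroid at rest
a=cv2.imread('pics/top0.png')[189:198,268:278,::-1].astype(float);g=np.clip(a[...,1]-np.maximum(a[...,0],a[...,2])-8,0,None);Y,X=np.mgrid[189:198,268:278];ct=((X*g).sum()/g.sum(),(Y*g).sum()/g.sum())
a=cv2.imread('pics/side0.png')[216:228,300:307,::-1].astype(float);g=np.clip(a[...,1]-np.maximum(a[...,0],a[...,2])-40,0,None);Y,X=np.mgrid[216:228,300:307];cs=((X*g).sum()/g.sum(),(Y*g).sum()/g.sum());print(ct,cs)
q('clip',ct,cs)
```

```text
T 272.1231884057971 194.6304347826087
S 305.03355704697987 218.51342281879195
pin.76 [-0.0679  0.0944  0.2017] 0.0036 ang 0.758 r 0.0988
   bias [-1.6 -5.6  2.3]
pin.99 [-0.0812  0.097   0.1879] 0.0041 ang 0.952 r 0.0997
   bias [-0.9 -3.   5.2]
(np.float64(272.45910780669146), np.float64(193.31970260223048)) (np.float64(303.13928571428573), np.float64(222.4875))
clip [-0.074   0.0944  0.1698] 0.0019 ang 1.078 r 0.084
```

```bash
python3 -m crank '[[[0,-1.6,2.5,0,1],[0,-1.6,2.6,0,1],[0,0,0,0,1],[0,0,0,0,1]]]' | grep -E 'ft_f|force'
python3 - <<'E'
from h import *
s,R=st();p=w2j(s['position'])+[-.0029,0,.0155];print('tcp angle',np.arctan2(-p[0],p[2]-.13).round(3),np.hypot(p[0],p[2]-.13).round(4))
T=grab('top')['pixels'][:,:,::-1];S=grab('side')['pixels'][:,:,::-1]
T0=cv2.imread('pics/top0.png');S0=cv2.imread('pics/side0.png')
f=lambda I,x,y,w,h:cv2.resize(I[y:y+h,x:x+w],(400,300),interpolation=cv2.INTER_CUBIC)
cv2.imwrite('pics/c7.png',np.vstack([np.hstack([f(S0,278,206,40,30),f(S,278,206,40,30)]),np.hstack([f(T0,258,170,40,30),f(T,258,170,40,30)])]))
E
```

```text
ft_force: [6.3, 0.7, 9.6]
grip_force: 40.0
t 12.2 jig [-124.7    0.6  191.5] alpha-TH 1.5735 F jig [ 6.3 -0.7] 9.6 w 0.242 gf 40.0 q [ 0.5   0.12 -0.68  1.78  0.08  1.26  0.01]
tcp angle 1.028 0.149
```

View pics/c7.png

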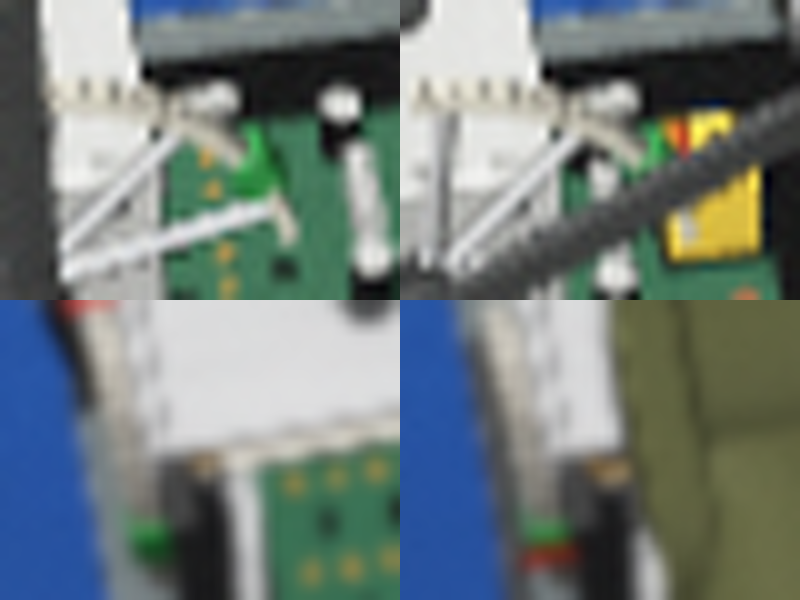

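Run:
```python
from h import *
from scipy.optimize import least_squares
S=grab('side')
def pl(uv,y):
    o,r=ray(S,uv);o=w2j(o)-[.003,0,0];r=np.c_[r[:,:2]@JR,r[:,2]];return o+r*((y-o[1])/r[:,1])[:,None]
m=np.array([(60,97),(105,97),(135,99),(170,110),(203,128),(240,155),(277,200),(291,240),(258,178),(238,158),(277,198)])/10+[277.5,205.5]
for y in(.086,.090,.094):
    P=pl(m,y);x,z=P[:,0],P[:,2]
    f=least_squares(lambda c:np.hypot(x[:8]-c[0],z[:8]-c[1])-c[2],[0,.13,.085]).x
    g=least_squares(lambda c:np.hypot(x[:8]-c[0],z[:8]-c[1])-.0+(-.086),[0,.13]).x
    for c in(f,g,[0,.13]): print(y,np.round(c,4),'r',np.hypot(x-c[0],z-c[1]).round(4)[[0,3,6]],'rim end, clip, ends',np.arctan2(-(x-c[0]),z-c[1]).round(3)[[7,8,9,10]])
```

```text
0.086 [-0.0009  0.1222  0.0837] r [0.0827 0.0845 0.0834] rim end, clip, ends [1.514 1.122 0.975 1.264]
0.086 [0.001  0.1205] r [0.0847 0.087  0.0857] rim end, clip, ends [1.496 1.113 0.971 1.252]
0.086 [0.   0.13] r [0.0752 0.0787 0.0823] rim end, clip, ends [1.606 1.214 1.064 1.357]
0.09 [-0.0007  0.1266  0.0833] r [0.0823 0.0841 0.083 ] rim end, clip, ends [1.514 1.122 0.975 1.264]
0.09 [0.0015 0.1246] r [0.0846 0.087  0.0857] rim end, clip, ends [1.493 1.112 0.97  1.25 ]
0.09 [0.   0.13] r [0.079  0.0817 0.0827] rim end, clip, ends [1.556 1.164 1.016 1.306]
0.094 [-0.0005  0.1309  0.0829] r [0.0819 0.0837 0.0826] rim end, clip, ends [1.514 1.122 0.975 1.264]
0.094 [0.002  0.1286] r [0.0846 0.087  0.0857] rim end, clip, ends [1.49  1.11  0.969 1.247]
0.094 [0.   0.13] r [0.0829 0.0848 0.0834] rim end, clip, ends [1.504 1.115 0.97  1.256]
```

The last view shows the pointer over the clip's near half (side panel 680,135). The clip centre is about 1.06 to 1.08 rad along the rim, so I'll pull slightly more.

```bash
python3 -m crank '[[[0,-1.3,2.3,0,1],[0,-1.3,2.3,0,1],[0,0,0,0,1],[0,0,0,0,1],[0,0,0,0,1],[0,0,0,0,1]]]' | grep -E 'ft_f|force'
python3 - <<'E'
from h import *
s,R=st();p=w2j(s['position'])+[-.0029,0,.0155];print('tcp angle',np.arctan2(-p[0],p[2]-.13).round(3),np.hypot(p[0],p[2]-.13).round(4))
T=grab('top');S=grab('side')
for n,d,(x0,y0,x1,y1) in(('T',T,(266,189,279,200)),('S',S,(296,213,312,226))):
    p=d['pixels'][y0:y1,x0:x1].astype(int);g=p[...,1]-np.maximum(p[...,0],p[...,2]);r=p[...,0]-np.maximum(p[...,1],p[...,2])
    for i in range(y1-y0): print(y0+i,' '.join(f'{v:3d}' if v>12 else '  .' for v in g[i]),'|',' '.join(f'{v:3d}' if v>30 else '  .' for v in r[i]))
E
```

```text
ft_force: [6.0, -0.7, 9.6]
grip_force: 40.0
t 12.85 jig [-127.2    0.6  187. ] alpha-TH 1.5736 F jig [ 5.7 -1.9] 9.6 w 0.243 gf 40.0 q [ 0.5   0.12 -0.68  1.79  0.08  1.25  0.01]
tcp angle 1.062 0.149
189   .   .   .   .   .   .   .   .   .   .   .   .   . |   .   .   .   .   .   .   .   .   .   .   .   .   .
190   .   .   .   .   .   .   .   .   .   .   .   .   . |   .   .   .   .   .   .   .   .   .   .   .   .   .
191   .   .   .   .  18  18   .   .   .   .   .   .   . |   .   .   .   .   .   .   .   .   .   .   .   .   .
192   .   .   .   .  23  36  39  39  28   .   .   .   . |   .   .   .   .   .   .   .   .   .   .   .   .   .
193   .   .   .   .  22  47  54  54  40   .   .   .   . |   .   .   .   .   .   .   .   .   .   .   .   .   .
194   .   .   .   .  14  28  28  22   .   .   .   .   . |   .   .   .   .   .   .   .   .   .   .   .   .   .
195   .   .   .   .   .   .   .   .   .   .   .   .   . |   .   .   .   .   .   .  44  51  52  39   .   .   .
196   .   .   .   .   .   .   .   .   .   .   .   .   . |   .   .   .   .  32  56  70  74  65  39   .   .   .
197   .   .   .   .
[... 1352 characters left out ...]
 .   . 150  53   .   .   .   .
221   .   .   .  14   .   .  36  71  64  17   .   .   .   .   .   . |   .   .   .   .   .   .   .   .   .   .  79   .   .   .   .   .
222   .   .   .   .  24  19  64  67  50  14   .   .   .   .   .   . |   .   .   .   .   .   .   .   .   .   .   .   .   .   .   .   .
223   .   .   .   .  31  53  65  40  22   .   .   .   .   .   .   . |   .   .   .   .   .   .   .   .   .   .   .   .   .   .   .   .
224  24   .   .   .  25  36  17   .   .   .   .   .   .   .   .   . |   .   .   .   .   .   .   .   .   .   .   .   .   .   .   .   .
225  26   .   .   .   .   .   .   .   .   .   .   .   .   .   .   . |   .   .   .   .   .   .   .   .   .   .   .   .   .   .   .   .
```

```bash
python3 -c "
from bench import job
print(job.close_job())"
```

```text
the job is handed in; nothing more can be done
None
```

I slid the board home against the end stop, pulled the bail to about 1.06 rad (my estimate of the clip's angle is 1.06–1.08), and handed the job in with the handle still gripped; the exact clip angle was hard to read in the low-resolution pictures, and no verdict came back.

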